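Back-stamp a batch of cups at the decorating bench

ROBOT

A 6-joint arm with a two-finger parallel gripper is mounted at the origin on the work surface. World frame = base frame: x ahead of the robot, y to its left, z up, the work surface at z = 0. Lengths are in m, angles in rad, forces in N, time in s.
With the tool pointing down it reaches from about 0.35 to 0.975 m from the base axis. Payload 4.9 kg.
Tool frame: the origin (TCP) lies at the very end of the fingers, on their centre line; the grasp point (between the pads) lies 19 mm behind it (ctrl.tcp_to_grasp is the z of the grasp point in the tool frame, in m); z points along the fingers, y is the line along which they close (so a half turn about z gives the same grasp; the last joint's range is limited). The gripper opens to 85 mm and grips with 20 to 120 N. Pads are 22 mm wide; open, the fingers measure 114 mm over their backs; the gripper's body (76 mm by 85 mm) begins 54 mm behind the grasp point. The pads swing forward as they close: fully open they stand 13 mm farther back than shut.
Start: joints at [1.082, 0.053, 1.613, -0, 1.476, -0.119], TCP at [0.226, 0.583, 0.231] pointing down, gripper open.
Joint ranges: [-3.01, 3.01], [-1.01, 2.22], [0.06, 2.58], [-1.02, 4.17], [0.09, 2.62], [-3.14, 3.14]. Speed limits (rad/s): [2.57, 2.57, 3.14, 3.14, 3.14, 3.14].

INTERFACE

Orientations are given as a rotation vector (axis times angle).
In Python, from station import ctrl, eyes, job, nets gives the robot as it stands. The module is installed in compiled form; this text tells all that it offers.
- The arm moves only by the tool jog_arm, never from a script. Its argument "commands" is one flat list of numbers, 7 for each row, row after row: the shift along the tool's x, y, z each as a share of 0.06 m, from -1 to 1, then the turn, a rotation vector about the tool's x, y, z each as a share of 0.1 rad, from -1 to 1, then the finger opening in mm, from 0 to 85.4. In form: [x, y, z, ax, ay, az, grip, x, y, z, ax, ay, az, grip, ...]. A call has 1 to 20 rows; each row shifts and turns the commanded pose from where the row before left it, along the tool's axes as they then stand; what a row does not reach is not made up. A row lasts 1/8 s, in which the tool goes at most 62.5 mm and 10.7 degrees, less where a joint would pass 70% of its speed; a pose out of reach is approached as far as the arm can. A call with a number of a shift or a turn outside -1 to 1 is refused whole. A call with a gripper value outside its range is refused whole. The fingers move at their own pace and stop on an object; "newtons" is the grip in N (left out, the last holds). Time passes only in rows, so rows that do not move let the fingers close. It gives the time, the measured TCP pose, the force, the opening and the grip force at its end, in the units of the state.
- ctrl.get_obs(): the state, without advancing time (a new reading comes with each control period).
- eyes.get_image(name): name is "side" or "top" or "wrist"; returns a dict with "image" (400x640x3 uint8, red, green, blue), "z_map" (400x640 float32, m along the optical axis (not along the pixel's ray), 0 where there is no reading), "K" (3x3 intrinsics, pixels), "cam_to_world" (4x4, takes a point from camera to world coordinates). Camera axes: x right, y up, looking along -z (the intrinsics and any distortion apply to the point x, -y, -z); pixel columns grow to the right and rows downward; lengths in m; the calibration is good to about 2 mm. A picture is of the moment at which its call begins.
- job.finish_job(): hands the job in; it is judged then, once.
Trained networks look in the newest picture that a camera, given by its name, has taken for a name from the list of things; names that differ only in an ending like _2 or _b are one class to them, and where a whole thing is asked for, a point or a joint stands for the part that bears it (a point fixed in the world has none). Each returns a list of dicts, best first, with "p" (0 to 1); they miss things now and then, are a little off and sometimes report something else, mostly with a low value. They report only what shows in the picture. A call takes as long as a camera call. They do not tell look-alikes from the thing itself.
- nets.silhouettes(camera, name): "mask" (400x640 bool, what is visible of it) and "bbox" ([left, top, right, bottom] in pixels, round what is visible of it).
The state is a dict: "t": time; "q": joint angles; "dq": joint speeds; "effort": joint torques, N m; "tool_pos": TCP position; "tool_rot": TCP orientation; "contact_force": force on the tool from outside, world axes, zero at the start; "wrist_torque": the same for the moment, N m; "opening": finger opening in m; "grip_force": force on a finger pad.
Only numpy, scipy, OpenCV 4.12 (cv2) and the standard library are available. Lean on these libraries where they do the work, as an engineer would, in place of code of your own. Each camera call takes 0.05 s, during which the arm holds its last target. There are 200 camera calls.

TASK

Fit the stamp block into the rectangular socket of the marking stand, pushed fully home. Then back-stamp every cup on the bench one at a time, tallest first and lowest last: stand it upright in the middle of the round wheel head, within the engraved ring, press the plunger right down to its stop and let it spring back, and move the cup to the plywood ware board. At the end all the cups stand upright on the board, clear of each other, with the stamp block still home and the plunger up.

Things in the scene. Friction and masses are not known exactly. Their poses are not given: they have to be found in the camera images.
- cup_tall: Open cylindrical cup of pinkish fired clay with a dark band round its foot, standing upright on the bench; the tallest of the three kinds: 100 mm high, 66 mm outer diameter, straight wall 4.5 mm thick, floor 10 mm thick. Origin: centre of its underside; z up through its mouth. May be absent.
- cup_mid: Open cylindrical cup of pinkish fired clay with a dark band round its foot, standing upright on the bench; the middle one of the three kinds: 75 mm high, 66 mm outer diameter, straight wall 4.5 mm thick, floor 10 mm thick. Origin: centre of its underside; z up through its mouth. May be absent.
- cup_low: Open cylindrical cup of pinkish fired clay with a dark band round its foot, standing upright on the bench; the lowest of the three kinds: 50 mm high, 66 mm outer diameter, straight wall 4.5 mm thick, floor 10 mm thick. Origin: centre of its underside; z up through its mouth. May be absent.
- stamp_block: Loose stamp block, 76 mm high, standing upright on the bench on its plug. From below: steel plug 40 (x) by 30 (y) mm, 28 mm high; dark steel flange 54 by 44 mm, 8 mm thick (z 28 to 36 mm); wooden grip 46 (x) by 22 (y) mm, z 36 to 76 mm. Origin: centre of its underside, z up. It fits either way round; home when the flange lies on the stand's top.
- stand: Fixed marking stand of dark steel, a low flat housing 200 (x) by 320 (y) by 50 mm high. Origin: on the bench under the middle of the housing; x along its short side (away from the robot), y along its long side. It carries the wheel head, the plunger and the socket.
- wheel_center (a point): Centre of the upper face of the round aluminium wheel head on the stand (150 mm diameter, top 65 mm above the bench, engraved ring of 72 mm diameter round its centre). At (0, 70, 65) mm in the stand's frame.
- socket_mouth (a point): Centre of the mouth of the rectangular socket in the stand's top face, 50 mm above the bench, at (-50, -90, 50) mm in the stand's frame: 42.5 mm along the stand's x, 32.5 mm along the stand's y, 36 mm deep. Axes as the stand's.
- plunger_top (a point): Top centre of the spring plunger's black mushroom head (46 mm diameter, 16 mm thick), on a steel guide at (50, -90) mm in the stand's frame; 122 mm above the bench when up. Moves down with the plunger.
- plunger (a joint): Plunger travel in m: 0 up, 0.020 pressed down to its stop; takes 4 N to start and about 10 N at the stop, and springs back by itself.
- ware_board: Fixed plain plywood board lying on the bench, 360 (x) by 150 (y) mm, 6 mm thick. Origin: centre of its underside; x along its length.
Mind the look-alikes: they are no part of the job. What is shaped like the cup_mid but blue or pink is not meant. What is shaped like the stamp_block but blue or purple is not meant.

How it is judged:
By the outcome, as a careful person would: the job done as asked, in the order asked, and still so for the second after the job is handed in, with the robot touching nothing.
Of cup_tall, cup_mid, cup_low only 2 to 3 are there at a start; the rules pass over those that are not, and their reading is None.
At some moment in a run one of cup_tall, cup_mid, cup_low may be knocked a few centimetres aside while the robot is not near it.
It also fails if it takes over 210 s, if anything falls off the work surface, if the arm or the gripper's body presses on something with over 40 N, if the wrist force passes 120 N, or if a joint passes its speed limit or range.

## Working session

There is one attempt and no reset: what is moved stays moved. The work goes in short steps, Python scripts to look and compute and a tool call to move; the robot and the scene stay as the last step left them, time stands still between calls to the robot, and variables do not carry over. Pictures are saved under pics/ and viewed, at most 14 in all, crops included, and the job is handed in when it is done.

Besides the shell and the picture viewer there is one more tool, called after ">>>" by a JSON object that holds its "name" and its "arguments". jog_arm: Moves the arm, as the interface text tells. Shift numbers are shares of 0.06 m and turn numbers shares of 0.1 rad, none past 1 either way. Its arguments: {"type":"object","properties":{"commands":{"type":"array","items":{"type":"number"}},"newtons":{"type":"number"}},"required":["commands"]}

```bash
mkdir -p pics
cat > h.py <<'E'
import numpy as np, cv2
from station import ctrl, eyes, job, nets
def world(im):
    z=im["z_map"]; K=im["K"]; v,u=np.mgrid[:400,:640]
    P=np.stack([(u-K[0,2])/K[0,0]*z,-(v-K[1,2])/K[1,1]*z,-z,np.ones_like(z)],-1)
    W=(P@np.asarray(im["cam_to_world"]).T)[...,:3]; W[z==0]=np.nan
    return W
def save(n,a,s=1):
    a=np.ascontiguousarray(a[...,::-1]); cv2.imwrite("pics/"+n,cv2.resize(a,None,fx=s,fy=s,interpolation=cv2.INTER_CUBIC))
E
python3 - <<'E'
from h import *
o=ctrl.get_obs(); print({k:np.round(v,3) for k,v in o.items()}, ctrl.tcp_to_grasp)
for c in("top","side"):
    im=eyes.get_image(c); save(c+"0.png",im["image"],1.25); W=world(im)
    np.savez(c+"0.npz",W=W,img=im["image"])
    print(c,np.round(im["cam_to_world"],3).tolist(),im["K"].tolist())
    for n in("cup_tall","cup_mid","cup_low","stamp_block","stand","plunger","ware_board"):
        for d in nets.silhouettes(c,n):
            w=W[d["mask"]]; w=w[~np.isnan(w[:,0])]
            if d["p"]>.2 and len(w): print(n,round(d["p"],2),np.round(d["bbox"]),"med",np.round(np.median(w,0),3),"z95",round(np.percentile(w[:,2],97),3),im["image"][d["mask"]].mean(0).round())
E
```

```text
{'t': np.float64(0.0), 'q': array([ 1.082,  0.053,  1.614, -0.   ,  1.476, -0.119]), 'dq': array([ 0.001,  0.002, -0.   ,  0.001, -0.002, -0.   ]), 'effort': array([-2.0000e-03, -3.9369e+01, -3.7017e+01, -0.0000e+00,  7.0000e-03,
        0.0000e+00]), 'tool_pos': array([0.226, 0.582, 0.23 ]), 'tool_rot': array([-5.780e-01, -3.087e+00,  3.000e-03]), 'contact_force': array([ 0.237,  0.221, -0.904]), 'wrist_torque': array([-0.015,  0.008,  0.029]), 'grip_force': np.float64(0.0), 'opening': np.float64(0.085)} -0.0187
top [[0.016, 0.993, -0.116, 0.367], [-1.0, 0.015, -0.014, -0.039], [-0.012, 0.117, 0.993, 1.283], [0.0, 0.0, 0.0, 1.0]] [[416.71058695210144, 0.0, 326.3958519760384], [0.0, 416.71058695210144, 198.42770312578904], [0.0, 0.0, 1.0]]
cup_tall 0.62 [319. 138. 339. 165.] med [ 0.654 -0.027  0.039] z95 0.102 [119.  65.  38.]
cup_mid 0.84 [315. 216. 337. 237.] med [ 0.425 -0.021  0.011] z95 0.076 [173.  92.  51.]
cup_mid 0.79 [212. 274. 243. 299.] med [0.252 0.274 0.025] z95 0.077 [ 42.  72. 127.]
cup_mid 0.79 [282. 249. 306. 268.] med [0.334 0.078 0.011] z95 0.077 [184. 126. 142.]
[... 1201 characters left out ...]
0.67 [274. 196. 301. 236.] med [ 0.424 -0.043  0.047] z95 0.074 [143.  90.  67.]
cup_mid 0.57 [201. 158. 227. 191.] med [0.254 0.245 0.047] z95 0.073 [ 75.  78. 122.]
stamp_block 0.88 [386. 229. 414. 264.] med [ 0.653 -0.21   0.038] z95 0.075 [152. 126.  97.]
stamp_block 0.69 [199. 265. 236. 313.] med [ 0.241 -0.28   0.04 ] z95 0.076 [120.  70. 119.]
stamp_block 0.66 [370. 149. 384. 174.] med [0.75  0.242 0.039] z95 0.075 [ 80.  85. 137.]
stand 0.79 [235. 145. 360. 212.] med [0.501 0.189 0.048] z95 0.08 [152. 142. 135.]
plunger 0.69 [325. 143. 342. 163.] med [0.597 0.192 0.115] z95 0.121 [96. 84. 78.]
ware_board 0.98 [254. 259. 423. 383.] med [ 0.472 -0.369  0.005] z95 0.007 [241. 226. 169.]
```

View pics/top0.png

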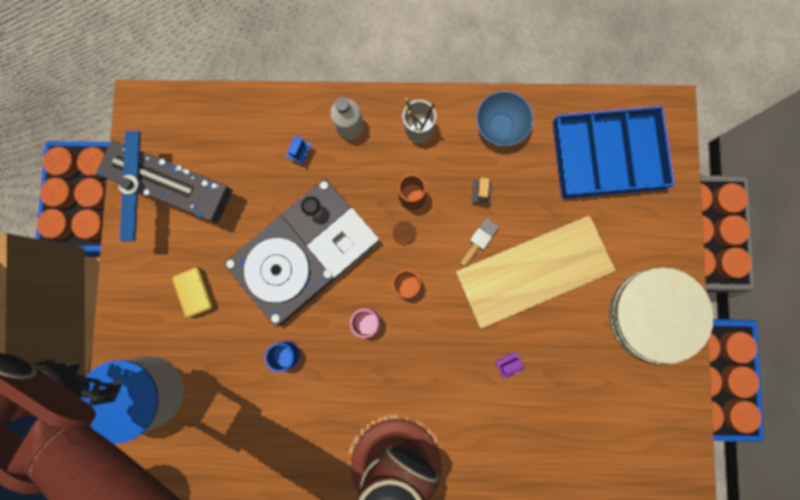

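View pics/side0.png

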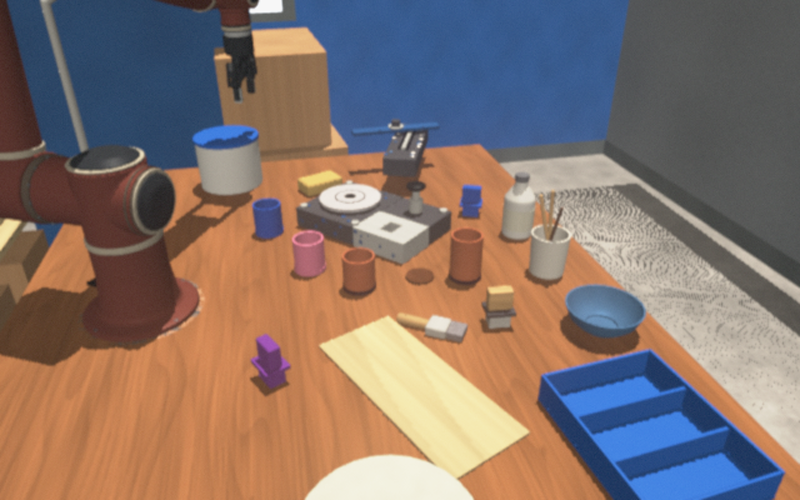

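The top view shows the wheel at (277,268), plunger at (311,207), socket at (343,242) and ware board at (535,272). Candidates are:
- **Mid cups:** (408,285) is clay, (365,323) pink, (283,356) blue. The clay one fits.
- **Blocks:** (482,190) has a wooden grip on steel, (298,150) is blue, (510,365) purple. The wooden one fits.
- **Tall cup:** (412,192). The disc at (404,233) looks flat, and I'll check it. No low cup is visible.

Run:
```python
from h import *
T=np.load("top0.npz"); S=np.load("side0.npz")
c=T["img"][100:250,140:420]; save("crop1.png",c,2.8)
for nm,D in(("top",T),("side",S)):
    W=D["W"]
    def sel(lo,hi,x0,x1,y0,y1):
        return W[(W[...,2]>lo)&(W[...,2]<hi)&(W[...,0]>x0)&(W[...,0]<x1)&(W[...,1]>y0)&(W[...,1]<y1)]
    def circ(p):
        h=cv2.convexHull((p[:,:2]*1000).astype(np.float32)); return np.round(cv2.minEnclosingCircle(h),1) if 0 else [np.round(v,1) for v in cv2.minEnclosingCircle(h)], len(p), np.median(p[:,2]).round(4)
    print(nm,"wheel",circ(sel(.061,.069,.3,.6,.15,.42)))
    print("plunger",circ(sel(.117,.128,.55,.65,.15,.25)))
    print("tall",circ(sel(.094,.106,.58,.72,-.1,.05)))
    print("mid",circ(sel(.069,.081,.37,.48,-.09,.04)))
    p=sel(.070,.083,.6,.7,-.24,-.14); print("block",[np.round(a,1) for a in cv2.minAreaRect((p[:,:2]*1000).astype(np.float32))],len(p))
    p=sel(.04,.07,.3,.7,.03,.45); print("stand",[np.round(a,1) for a in cv2.minAreaRect((p[:,:2]*1000).astype(np.float32))])
    p=sel(.003,.012,.3,.68,-.55,-.12); print("board",[np.round(a,1) for a in cv2.minAreaRect((p[:,:2]*1000).astype(np.float32))])
    p=sel(-.01,.03,.54,.58,-.02,.02); print("disc",np.percentile(p[:,2],[5,50,95]).round(4), "bench",np.median(sel(-.02,.02,.45,.5,-.1,.0)[:,2]))
```

```text
top wheel ([array([494.1, 259.3]), np.float64(124.1)], 1844, np.float64(0.0651))
plunger ([array([597.3, 202.7]), np.float64(22.0)], 166, np.float64(0.1206))
tall ([array([647.6, -28.1]), np.float64(32.8)], 107, np.float64(0.0999))
mid ([array([425.5, -18.6]), np.float64(32.8)], 111, np.float64(0.0745))
block [array([ 656.1, -197.8]), array([22.1, 45.8]), np.float64(84.8)] 113
stand [array([487.2, 242.3]), array([376. , 383.7]), np.float64(2.1)]
board [array([ 490. , -334.9]), array([430. , 379.8]), np.float64(90.0)]
disc [0.0011 0.0065 0.01  ] bench 0.0002129597856028731
side wheel ([array([498.1, 260.6]), np.float64(126.3)], 801, np.float64(0.0634))
plunger ([array([599.5, 196. ]), np.float64(22.0)], 57, np.float64(0.1189))
tall ([array([647.9, -29.6]), np.float64(34.4)], 133, np.float64(0.0974))
mid ([array([424.4, -20.3]), np.float64(35.0)], 141, np.float64(0.0722))
block [array([ 656.2, -200.4]), array([23.5, 45.6]), np.float64(85.0)] 131
stand [array([484.1, 243. ]), array([382.2, 393.1]), np.float64(2.8)]
board [array([ 485.8, -339.7]), array([386.5, 395.6]), np.float64(84.7)]
disc [0.0023 0.0047 0.0067] bench -0.0014132618599675961
```

View pics/crop1.png

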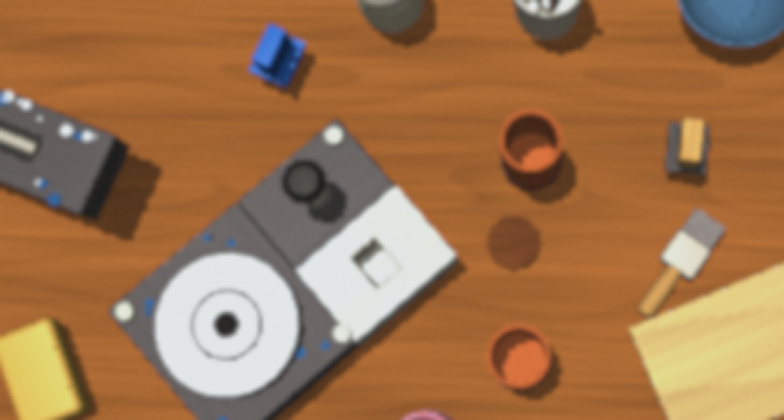

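No low cup is visible; the disc is a flat coaster about 5 mm thick. In the crop the wooden-grip block is at (690,142), the clay tall cup at (532,145), the clay mid cup at (520,358), and the socket at (377,262). Next I fit the stand and board and write a move planner.

```bash
cat >> h.py <<'E'
def pose():
    o=ctrl.get_obs(); R=cv2.Rodrigues(np.array(o["tool_rot"],float))[0]
    return np.array(o["tool_pos"]),R,np.degrees(np.arctan2(R[1,1],R[0,1])),o
def plan(xyz,yaw=None):
    "shift (units of .06) in tool axes at present; turn units (about tool z) to bring tool y to yaw (mod 180)"
    p,R,y,o=pose(); s=R.T@(np.array(xyz)-p)/.06
    t=0 if yaw is None else -np.radians((yaw-y+90)%180-90)/.1
    Rn=R@cv2.Rodrigues(np.array([0,0,t*.1]))[0]
    print("t%.1f"%o["t"],"p",p.round(4),"yaw",y.round(1),"tilt",R[:,2].round(4),"shift",s.round(2),"turn",np.round(t,2),"shift after turn",(Rn.T@(np.array(xyz)-p)/.06).round(2),"q6",o["q"][5].round(2),"F",np.round(o["contact_force"],1))
E
python3 - <<'E'
from h import *
for c in("top","side"):
    im=eyes.get_image(c); W=world(im); g=im["image"].astype(int)
    m=nets.silhouettes(c,"stand")[0]["mask"]
    w=W[m&(W[...,2]>.045)&(W[...,2]<.07)]; r=cv2.minAreaRect((w[:,:2]*1000).astype(np.float32)); print(c,"stand",r)
    mm=m&(g.min(-1)>150)&(W[...,2]>.060)&(W[...,2]<.07)
    e=cv2.convexHull((W[mm][:,:2]*1000).astype(np.float32)); print("wheel",cv2.minEnclosingCircle(e))
    b=nets.silhouettes(c,"ware_board")[0]["mask"]; w=W[b&(W[...,2]<.015)]; print("board",cv2.minAreaRect((w[:,:2]*1000).astype(np.float32)))
plan([.4,.3,.35])
E
```

```text
top stand ((500.56890869140625, 236.57272338867188), (200.74574279785156, 320.00762939453125), 41.718406677246094)
wheel ((454.21624755859375, 289.0184326171875), 75.28266906738281)
board ((465.5899963378906, -334.3497314453125), (152.97540283203125, 366.7526550292969), 23.76679801940918)
side stand ((499.56396484375, 229.5912628173828), (198.603759765625, 319.69281005859375), 42.349761962890625)
wheel ((455.6754150390625, 285.3610534667969), 78.44893646240234)
board ((465.6678161621094, -328.54718017578125), (160.92642211914062, 373.4947509765625), 23.594606399536133)
t1.1 p [0.2259 0.5827 0.2313] yaw 68.8 tilt [-0. -0. -1.] shift [-4.41 -3.34 -1.98] turn 0 shift after turn [-4.41 -3.34 -1.98] q6 -0.12 F [-0.  -0.3 -1.9]
```

>>> {"name": "jog_arm", "arguments": {"commands": [-0.86, -0.63, -0.14, 0, 0, 0, 85, -0.86, -0.63, -0.14, 0, 0, 0, 85, -0.86, -0.63, -0.14, 0, 0, 0, 85, -0.86, -0.63, -0.14, 0, 0, 0, 85, -0.86, -0.63, -0.14, 0, 0, 0, 85, -0.86, -0.63, -0.14, 0, 0, 0, 85, -0.86, -0.63, -0.14, 0, 0, 0, 85, -0.86, -0.63, -0.14, 0, 0, 0, 85, 0, 0, 0, 0, 0, 0, 85, 0, 0, 0, 0, 0, 0, 85]}}

```text
t: 2.35
tool_pos: [0.4927, 0.1652, 0.2963]
tool_rot: [-0.578, -3.087, -0.001]
contact_force: [-0.3, 0.0, 0.6]
opening: 0.0851
grip_force: 0.0
```

Run:
```python
from h import *
im=eyes.get_image("wrist"); save("w1.png",im["image"],1.25); W=world(im); print(np.round(im["cam_to_world"],3).tolist(),im["K"].tolist())
np.savez("w1.npz",W=W,img=im["image"],K=im["K"],T=im["cam_to_world"])
plan([.656,-.199,.2],84.9)
```

```text
[[0.361, -0.892, -0.271, 0.424], [0.933, 0.345, 0.104, 0.192], [0.001, -0.29, 0.957, 0.439], [0.0, 0.0, 0.0, 1.0]] [[314.51938011338405, 0.0, 321.3177018832272], [0.0, 314.51938011338405, 199.93534458899862], [0.0, 0.0, 1.0]]
t2.4 p [0.4924 0.1658 0.2961] yaw 68.9 tilt [-6.e-04  3.e-04 -1.e+00] shift [-4.74 -4.69  1.6 ] turn -2.8 shift after turn [-3.26 -5.81  1.6 ] q6 -1.02 F [-0.1  0.3 -1. ]
```

View pics/w1.png

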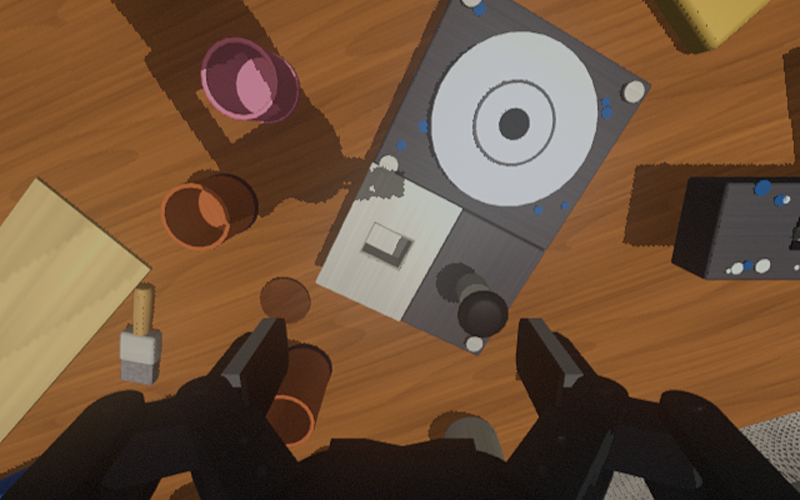

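The wrist view shows the socket at (387,245), wheel centre at (514,123) and plunger at (483,313), all clear. I refine their positions from it.

```bash
cat >> h.py <<'E'
def raypl(uv,im_K,T,z):
    uv=np.asarray(uv,float); d=np.stack([(uv[:,0]-im_K[0,2])/im_K[0,0],-(uv[:,1]-im_K[1,2])/im_K[1,1],-np.ones(len(uv))],-1)@T[:3,:3].T
    return T[:3,3]+d*((z-T[2,3])/d[:,2])[:,None]
E
python3 - <<'E'
from h import *
D=np.load("w1.npz"); W,img,K,T=[D[k] for k in("W","img","K","T")]
x,y,z=W[...,0],W[...,1],W[...,2]
yy,xx=np.mgrid[:400,:640]
near=(yy>170)&(yy<222)&(xx>280)&(xx<338)
m=near&(z<.0455); n,l,st,ce=cv2.connectedComponentsWithStats(m.astype(np.uint8)); i=1+st[1:,4].argmax(); print(st[1:,4])
v,u=np.nonzero(l==i)
print("bbox",u.min(),u.max(),v.min(),v.max()); 
cs=np.concatenate([np.stack([u+a,v+b],-1) for a in(-.5,.5) for b in(-.5,.5)])
P=raypl(cs,K,T,.05)*1000; print("socket",cv2.minAreaRect(P[:,:2].astype(np.float32)), "plane z",np.nanmedian(z[near&(z>.046)]))
g=img.astype(int).min(-1)
s=(z>.060)&(z<.07)&(g>120)&(x<.6)&(y>.15); v,u=np.nonzero(s); P=raypl(np.stack([u,v],-1),K,T,.065)*1000; h=cv2.convexHull(P[:,:2].astype(np.float32))
print("wheel",cv2.minEnclosingCircle(h),cv2.fitEllipse(h),np.median(W[s][:,2]))
s=(z>.114)&(z<.13)&(x>.5)&(y>.15)&(y<.26); v,u=np.nonzero(s);P=raypl(np.stack([u,v],-1),K,T,.122)*1000; print("plunger",cv2.minEnclosingCircle(P[:,:2].astype(np.float32)),np.median(W[s][:,2]))
s=(z>.046)&(z<.054)&(yy<290)&(xx>240)&(xx<530)&(x<.66)&(x>.3)&(y>.06); s=cv2.morphologyEx(s.astype(np.uint8),cv2.MORPH_OPEN,np.ones((3,3)));P=W[s>0]*1000; print("stand",cv2.minAreaRect(P[:,:2].astype(np.float32)))
E
```

```text
[765   1   1   1   1   1   1   1]
bbox 290 328 178 212
socket ((523.7236328125, 137.3292694091797), (43.42652893066406, 33.470638275146484), 41.877532958984375) plane z 0.050266821081120905
wheel ((454.9133605957031, 289.3150634765625), 75.09266662597656) ((454.7260437011719, 289.4844055175781), (149.03466796875, 149.79440307617188), 151.83055114746094) 0.06548375526258116
plunger ((595.05859375, 203.1987762451172), 23.0814208984375) 0.12080769047525855
stand ((501.51068115234375, 237.26101684570312), (200.11138916015625, 320.33740234375), 41.95806121826172)
```

>>> {"name": "jog_arm", "arguments": {"commands": [0, 0, 0.2, 0, 0, -0.7, 85, 0, 0, 0.2, 0, 0, -0.7, 85, 0, 0, 0.2, 0, 0, -0.7, 85, 0, 0, 0.2, 0, 0, -0.7, 85, -0.54, -0.97, 0, 0, 0, 0, 85, -0.54, -0.97, 0, 0, 0, 0, 85, -0.54, -0.97, 0, 0, 0, 0, 85, -0.54, -0.97, 0, 0, 0, 0, 85, -0.54, -0.97, 0, 0, 0, 0, 85, 0, 0, 0, 0, 0, 0, 85, 0, 0, 0, 0, 0, 0, 85]}}

```text
t: 3.78
tool_pos: [0.6197, -0.1188, 0.2479]
tool_rot: [-0.138, -3.138, -0.001]
contact_force: [-0.6, 1.1, 0.2]
opening: 0.0851
grip_force: 0.0
```

```bash
cat > blk.py <<'E'
from h import *
im=eyes.get_image("wrist"); K,T=im["K"],np.array(im["cam_to_world"]); W=world(im); x,y,z=W[...,0],W[...,1],W[...,2]
for lo,hi,n,pl in((.068,.084,"grip",.076),(.03,.042,"flange",.036)):
    s=(z>lo)&(z<hi)&(abs(x-.656)<.06)&(abs(y+.199)<.06)
    s=cv2.morphologyEx(s.astype(np.uint8),cv2.MORPH_OPEN,np.ones((2,2)))
    v,u=np.nonzero(s); P=raypl(np.stack([u,v],-1),K,T,pl)*1000; print(n,cv2.minAreaRect(P[:,:2].astype(np.float32)),np.median(z[s>0]),len(u))
plan([.656,-.199,.15],84.9)
save("w2.png",im["image"])
E
python3 blk.py
```

```text
grip ((656.7994995117188, -195.18020629882812), (22.680673599243164, 45.48475646972656), 84.77617645263672) 0.07607975236091674 864
flange ((657.8101806640625, -195.60609436035156), (44.74830627441406, 55.09860610961914), 85.00761413574219) nan 699
t3.8 p [ 0.6196 -0.1184  0.2482] yaw 85.0 tilt [-5.e-04  6.e-04 -1.e+00] shift [-0.72 -1.29  1.64] turn 0.02 shift after turn [-0.72 -1.29  1.64] q6 -1.79 F [-0.6  0.2 -0.2]
```

View pics/w2.png

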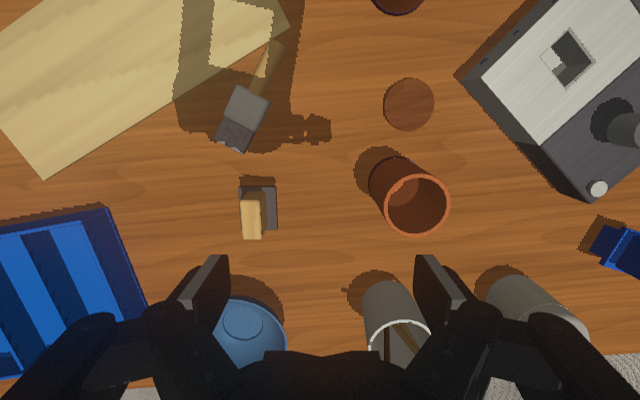

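The block is upright with its wooden grip at (251,218), long axis toward the camera. Its surroundings are clear, so I go down to it.

>>> {"name": "jog_arm", "arguments": {"commands": [-0.365, -0.615, 0.4, 0, 0, 0, 60, -0.365, -0.615, 0.4, 0, 0, 0, 60, 0, 0, 0.8, 0, 0, 0, 60, 0, 0, 0.8, 0, 0, 0, 60, 0, 0, 0, 0, 0, 0, 60, 0, 0, 0, 0, 0, 0, 60]}}

```text
t: 4.58
tool_pos: [0.6579, -0.197, 0.1068]
tool_rot: [0.138, 3.136, -0.001]
contact_force: [0.5, 0.0, 0.9]
opening: 0.06
grip_force: 0.0
```

```bash
python3 -c "
from h import *
plan([.657,-.196,.043],84.9)"
```

```text
t4.6 p [ 0.6579 -0.197   0.1068] yaw 85.0 tilt [ 0.0026 -0.001  -1.    ] shift [0.02 0.02 1.06] turn 0.01 shift after turn [0.02 0.02 1.06] q6 -1.88 F [0.5 0.  0.9]
```

>>> {"name": "jog_arm", "arguments": {"commands": [0.02, 0.02, 0.53, 0, 0, 0, 60, 0, 0, 0.53, 0, 0, 0, 60, 0, 0, 0, 0, 0, 0, 60, 0, 0, 0, 0, 0, 0, 15, 0, 0, 0, 0, 0, 0, 15, 0, 0, 0, 0, 0, 0, 15, 0, 0, 0, 0, 0, 0, 15, 0, 0, 0, 0, 0, 0, 15, 0, 0, 0, 0, 0, 0, 15], "newtons": 40}}

```text
t: 5.7
tool_pos: [0.6575, -0.1973, 0.0439]
tool_rot: [0.141, 3.134, -0.002]
contact_force: [-1.2, -0.4, 6.3]
opening: 0.0214
grip_force: 41.8
```

```bash
python3 -c "
from h import *
plan([.524,.1371,.16],131.9)"
```

```text
t5.7 p [ 0.6575 -0.1973  0.0439] yaw 84.8 tilt [ 0.0041 -0.0014 -1.    ] shift [ 2.71  5.35 -1.95] turn -8.21 shift after turn [-2.07  5.63 -1.95] q6 -1.88 F [-1.2 -0.4  6.3]
```

>>> {"name": "jog_arm", "arguments": {"commands": [0, 0, -0.8, 0, 0, 0, 15, 0, 0, -0.8, 0, 0, 0, 15, 0, 0, -0.8, 0, 0, -0.821, 15, 0, 0, 0, 0, 0, -0.821, 15, 0, 0, 0, 0, 0, -0.821, 15, 0, 0, 0, 0, 0, -0.821, 15, 0, 0, 0, 0, 0, -0.821, 15, 0, 0, 0, 0, 0, -0.821, 15, 0, 0, 0, 0, 0, -0.821, 15, 0, 0, 0, 0, 0, -0.821, 15, 0, 0, 0, 0, 0, -0.821, 15, 0, 0, 0, 0, 0, -0.821, 15]}}

```text
t: 7.2
tool_pos: [0.6553, -0.1965, 0.1843]
tool_rot: [1.127, -2.932, -0.001]
contact_force: [-0.7, 0.2, -1.3]
opening: 0.0217
grip_force: 40.6
```

>>> {"name": "jog_arm", "arguments": {"commands": [-0.26, 0.7, 0, 0, 0, 0, 15, -0.26, 0.7, 0, 0, 0, 0, 15, -0.26, 0.7, 0, 0, 0, 0, 15, -0.26, 0.7, 0, 0, 0, 0, 15, -0.26, 0.7, 0, 0, 0, 0, 15, -0.26, 0.7, 0, 0, 0, 0, 15, -0.26, 0.7, 0, 0, 0, 0, 15, -0.26, 0.7, 0, 0, 0, 0, 15, 0, 0, 0, 0, 0, 0, 15, 0, 0, 0, 0, 0, 0, 15, 0, 0, 0, 0, 0, 0, 15]}}

```text
t: 8.57
tool_pos: [0.5246, 0.1358, 0.1848]
tool_rot: [1.121, -2.935, 0.0]
contact_force: [0.3, 0.6, -2.0]
opening: 0.0215
grip_force: 40.8
```

```bash
python3 -c "
from h import *
plan([.524,.1371,.115],131.9)
im=eyes.get_image('wrist'); save('w3.png',im['image']); W=world(im); np.savez('w3.npz',W=W,img=im['image'],K=im['K'],T=im['cam_to_world'])
im=eyes.get_image('side'); save('s3.png',im['image'][80:280,200:460],3)
"
```

```text
t8.6 p [0.5246 0.1358 0.1848] yaw 131.8 tilt [-0.e+00 -3.e-04 -1.e+00] shift [-0.01  0.02  1.16] turn -0.01 shift after turn [-0.01  0.02  1.16] q6 -2.18 F [ 0.3  0.6 -2. ]
```

View pics/w3.png

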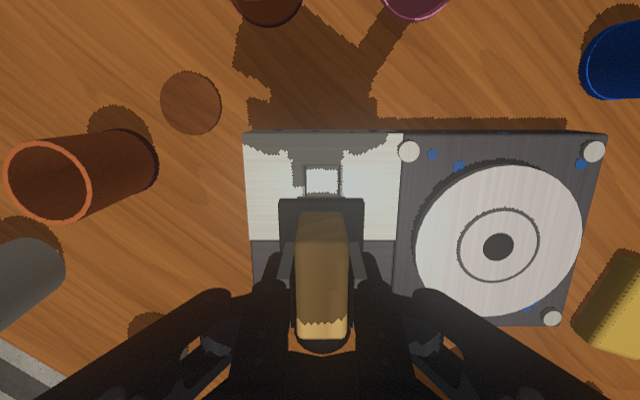

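The block sits level in the gripper with its flange edge at row 198, columns 278–364. The socket mouth lies below it at about columns 303–341. I measure both for fine alignment.

Run:
```python
from h import *
D=np.load("w3.npz"); W,img,K,T=[D[k] for k in("W","img","K","T")]
p,R,_,_=pose(); L=(W-p)@R  # tool frame
# flange in tool frame: z about +7 mm behind tip
z=W[...,2]; yy,xx=np.mgrid[:400,:640]
s=(abs(z-.1772)<.006)&(yy>185)&(yy<300)&(xx>265)&(xx<378)
print("flange px",s.sum(),"z",np.median(z[s]).round(4))
v,u=np.nonzero(s); P=(raypl(np.stack([u,v],-1),K,T,np.median(z[s]))-p)@R*1000
for r in range(196,216,3):
    q=P[v==r]; print(r,q[:,0].mean().round(1) if len(q) else None,(q[:,1].min().round(1),q[:,1].max().round(1)) if len(q) else None)
print("front x", [np.round(P[u==c][:,0].min(),1) if 0 else (np.round(P[u==c][:,0].min(),1),np.round(P[u==c][:,0].max(),1)) for c in (285,300,320,340,358)])
g=(abs(z-.217)<.006)&(xx>280)&(xx<360); v,u=np.nonzero(g); P=(raypl(np.stack([u,v],-1),K,T,.2165)-p)@R*1000; print("grip",cv2.minAreaRect(P[:,:2].astype(np.float32)),np.median(z[g]))
# socket
s=(z<.0455)&(yy>160)&(yy<198)&(xx>298)&(xx<346); v,u=np.nonzero(s);P=(raypl(np.stack([u,v],-1),K,T,.05)-p)@R*1000
print("socket y", [(r,P[v==r][:,1].min().round(1),P[v==r][:,1].max().round(1)) for r in range(168,198,6) if (v==r).any()],"x range",P[:,0].min(),P[:,0].max())
```

```text
flange px 2447 z 0.1773
196 None None
199 28.2 (np.float64(-21.1), np.float64(20.9))
202 26.6 (np.float64(-21.6), np.float64(21.4))
205 25.0 (np.float64(-21.7), np.float64(21.5))
208 23.5 (np.float64(-21.8), np.float64(21.6))
211 21.9 (np.float64(-21.8), np.float64(21.6))
214 20.3 (np.float64(-21.9), np.float64(21.7))
front x [(np.float64(4.8), np.float64(28.7)), (np.float64(19.7), np.float64(28.7)), (np.float64(21.3), np.float64(28.7)), (np.float64(21.3), np.float64(28.7)), (np.float64(4.8), np.float64(28.7))]
grip ((1.799325942993164, -0.38254642486572266), (31.25514030456543, 47.565216064453125), 89.88935089111328) 0.21724181843584695
socket y [(168, np.float64(-14.6), np.float64(16.7)), (174, np.float64(-14.7), np.float64(15.9)), (180, np.float64(-14.8), np.float64(16.0)), (186, np.float64(-14.8), np.float64(16.1)), (192, np.float64(-14.9), np.float64(16.2))] x range -6.2932589387520474 20.71884981035838
```

>>> {"name": "jog_arm", "arguments": {"commands": [-0.017, 0.013, 0.4, 0, 0, 0, 15, 0, 0, 0.4, 0, 0, 0, 15, 0, 0, 0.35, 0, 0, 0, 15, 0, 0, 0, 0, 0, 0, 15, 0, 0, 0, 0, 0, 0, 15, 0, 0, 0, 0, 0, 0, 15]}}

```text
t: 9.43
tool_pos: [0.5255, 0.138, 0.1173]
tool_rot: [-1.122, 2.932, -0.001]
contact_force: [-0.4, 0.1, -2.1]
opening: 0.0214
grip_force: 40.8
```

```bash
cat > al.py <<'E'
from h import *
im=eyes.get_image('wrist'); K,T=im["K"],np.array(im["cam_to_world"]); W=world(im); z=W[...,2]; yy,xx=np.mgrid[:400,:640]
p,R,_,_=pose(); fz=p[2]-.0075
def loc(s,pl): v,u=np.nonzero(s); return (raypl(np.stack([u,v],-1),K,T,pl)-p)@R*1000,u,v
P,u,v=loc((abs(z-fz)<.004)&(xx>265)&(xx<378)&(yy>180)&(yy<300),fz)
print("flange front",[P[u==c][:,0].max().round(1) for c in (285,300,320,340,358)],"y",[(P[v==r][:,1].min().round(1),P[v==r][:,1].max().round(1)) for r in range(202,214,3)],"z",np.median(z[(abs(z-fz)<.004)&(xx>280)&(xx<360)&(yy<230)]))
top=(abs(z-.05)<.004)
P,u,v=loc(top,.05); print("stand front x",[P[u==c][:,0].max().round(1) for c in range(260,400,20) if (u==c).any()])
print("stand end y",[(P[v==r][:,1].min().round(1)) for r in range(140,230,10) if (v==r).any()])
s=(z<.0455)&(z>0)&(xx>290)&(xx<355)&(yy>150)&(yy<200)&(np.hypot(W[...,0]-.524,W[...,1]-.137)<.03); P,u,v=loc(s,.05)
if len(u): print("socket n",len(u),P.min(0).round(1),P.max(0).round(1))
plan([.524,.1369,.09],131.9); save('w4.png',im['image'])
E
python3 al.py
```

```text
flange front [np.float64(28.6), np.float64(28.0), np.float64(28.1), np.float64(28.1), np.float64(28.1)] y [(np.float64(-21.8), np.float64(21.3)), (np.float64(-21.8), np.float64(21.4)), (np.float64(-21.9), np.float64(21.5)), (np.float64(-22.0), np.float64(21.5))] z 0.10987753809325854
stand front x [np.float64(52.1), np.float64(52.1), np.float64(52.1), np.float64(52.1), np.float64(52.1), np.float64(52.1), np.float64(52.2)]
stand end y [np.float64(-202.2), np.float64(-188.0), np.float64(-181.6), np.float64(-177.2), np.float64(-176.1), np.float64(-175.8), np.float64(-176.8), np.float64(-180.6), np.float64(-186.0)]
socket n 757 [ 12.2 -19.1  67.1] [25.8 18.2 67.2]
t9.5 p [0.5254 0.1381 0.1172] yaw 131.9 tilt [ 2.3e-03  3.0e-04 -1.0e+00] shift [0.03 0.   0.45] turn -0.0 shift after turn [0.03 0.   0.45] q6 -2.18 F [ 0.2  0.2 -2.4]
```

>>> {"name": "jog_arm", "arguments": {"commands": [0.013, 0, 0.1, 0, 0, 0, 15, 0, 0, 0.15, 0, 0, 0, 15, 0, 0, 0.1, 0, 0, 0, 15, 0, 0, 0.05, 0, 0, 0, 15, 0, 0, 0.05, 0, 0, 0, 15, 0, 0, 0, 0, 0, 0, 15]}}

```text
t: 10.22
tool_pos: [0.5238, 0.1375, 0.0886]
tool_rot: [1.123, -2.934, -0.0]
contact_force: [0.2, 0.8, -2.3]
opening: 0.0214
grip_force: 40.8
```

>>> {"name": "jog_arm", "arguments": {"commands": [0, 0, 0.1, 0, 0, 0, 15, 0, 0, 0.1, 0, 0, 0, 15, 0, 0, 0.08, 0, 0, 0, 15, 0, 0, 0.05, 0, 0, 0, 15, 0, 0, 0, 0, 0, 0, 15, 0, 0, 0, 0, 0, 0, 15]}}

```text
t: 10.98
tool_pos: [0.5241, 0.1375, 0.0692]
tool_rot: [-1.123, 2.934, -0.0]
contact_force: [0.7, 0.4, -2.1]
opening: 0.0217
grip_force: 40.8
```

>>> {"name": "jog_arm", "arguments": {"commands": [0, 0, 0.04, 0, 0, 0, 15, 0, 0, 0.04, 0, 0, 0, 15, 0, 0, 0, 0, 0, 0, 15]}}

```text
t: 11.35
tool_pos: [0.5244, 0.1375, 0.0659]
tool_rot: [-1.123, 2.934, -0.0]
contact_force: [-4.4, -1.0, 6.9]
opening: 0.0214
grip_force: 42.2
```

>>> {"name": "jog_arm", "arguments": {"commands": [0, 0, 0.02, 0, 0, 0, 15, 0, 0, 0, 0, 0, 0, 15]}}

```text
t: 11.6
tool_pos: [0.5248, 0.1376, 0.0659]
tool_rot: [-1.123, 2.933, -0.001]
contact_force: [-6.4, -1.9, 10.5]
opening: 0.0216
grip_force: 42.8
```

>>> {"name": "jog_arm", "arguments": {"commands": [0, 0, -0.02, 0, 0, 0, 50, 0, 0, 0, 0, 0, 0, 50, 0, 0, 0, 0, 0, 0, 50, 0, 0, -0.5, 0, 0, 0, 50, 0, 0, -0.8, 0, 0, 0, 50, 0, 0, -0.9, 0, 0, 0, 85, 0, 0, -0.9, 0, 0, 0, 85, 0, 0, 0, 0, 0, 0, 85, 0, 0, 0, 0, 0, 0, 85]}}

```text
t: 12.72
tool_pos: [0.5236, 0.1375, 0.2494]
tool_rot: [1.123, -2.933, -0.0]
contact_force: [0.1, 0.1, -0.6]
opening: 0.0848
grip_force: 0.0
```

```bash
cat > cups.py <<'E'
import sys
from h import *
im=eyes.get_image(sys.argv[1] if len(sys.argv)>1 else 'wrist'); K,T=im["K"],np.array(im["cam_to_world"]); W=world(im); x,y,z=W[...,0],W[...,1],W[...,2]
def cup(n,h,cx,cy,r=.08,base=0):
    s=(abs(z-h-base)<.006)&(np.hypot(x-cx,y-cy)<r); 
    if s.sum()<20: print(n,"none",s.sum()); return
    s=cv2.morphologyEx(s.astype(np.uint8),cv2.MORPH_OPEN,np.ones((2,2)))
    v,u=np.nonzero(s); P=raypl(np.stack([u,v],-1),K,T,h+base)*1000; print(n,len(u),cv2.minEnclosingCircle(P[:,:2].astype(np.float32)),np.median(z[s>0]).round(4))
E
python3 - <<'E'
from cups import *
cup("tall",.1,.6475,-.028); cup("mid",.075,.425,-.019)
s=(z>.054)&(z<.064)&(np.hypot(x-.524,y-.137)<.04); print("flange z",np.median(z[s]),s.sum(), "grip z",np.median(z[(z>.085)&(z<.11)&(np.hypot(x-.524,y-.137)<.04)]), "plate",np.median(z[(abs(z-.05)<.004)&(np.hypot(x-.524,y-.137)<.06)]))
save("w5.png",im["image"]); plan([.648,-.028,.055])
E
```

```text
tall 1459 ((646.6848754882812, -25.383426666259766), 34.646148681640625) nan
mid 515 ((436.49871826171875, -7.093980312347412), 29.66156578063965) nan
flange z 0.058302221067037835 1006 grip z 0.0981329579065548 plate 0.05033055030973288
t12.8 p [0.523  0.1374 0.2482] yaw 131.9 tilt [-3.e-03 -4.e-04 -1.e+00] shift [ 0.28 -3.45  3.21] turn 0 shift after turn [ 0.28 -3.45  3.21] q6 -2.18 F [ 0.5 -0.2 -0.1]
```

View pics/w5.png

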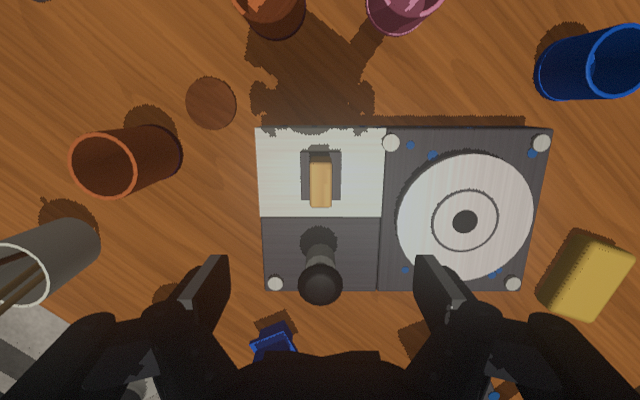

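The block is home: the flange top reads 58.3 mm, the plate 50.3 mm, and the block shows at (321,183). Next is the tall cup at (102,165), which I grasp with tool yaw near 90°.

>>> {"name": "jog_arm", "arguments": {"commands": [0, 0, 0, 0, 0, 0.9, 85, 0, 0, 0, 0, 0, 0.9, 85, 0, 0, 0, 0, 0, 0.9, 85, 0, 0, 0, 0, 0, 0.9, 85, 0, 0, 0, 0, 0, 0.9, 85, 0, 0, 0, 0, 0, 0.9, 85, 0, 0, 0, 0, 0, 0.9, 85, 0, 0, 0, 0, 0, 0.9, 85, 0, 0, 0, 0, 0, 0, 85, -0.51, -0.68, 0.3, 0, 0, 0, 85, -0.51, -0.68, 0.3, 0, 0, 0, 85, -0.51, -0.68, 0.3, 0, 0, 0, 85, -0.51, -0.68, 0.3, 0, 0, 0, 85, 0, 0, 0, 0, 0, 0, 85, 0, 0, 0, 0, 0, 0, 85]}}

```text
t: 14.65
tool_pos: [0.6474, -0.024, 0.177]
tool_rot: [0.019, -3.139, -0.001]
contact_force: [-0.4, -0.3, 0.4]
opening: 0.0854
grip_force: 0.0
```

```bash
python3 - <<'E'
from cups import *
cup("tall",.1,.647,-.027,.05); plan([.647,-.027,.055],90)
im=eyes.get_image('top');
E
python3 - top <<'E'
from cups import *
cup("tall",.1,.647,-.027,.05);cup("mid",.075,.425,-.019)
E
```

```text
tall 1796 ((648.409912109375, -26.763530731201172), 33.29389190673828) nan
t14.7 p [ 0.6476 -0.0236  0.1779] yaw 90.7 tilt [-7.e-04  4.e-04 -1.e+00] shift [ 0.01 -0.06  2.05] turn 0.12 shift after turn [ 0.01 -0.06  2.05] q6 -1.73 F [0.2 0.3 0.7]
tall 11 ((658.403076171875, -28.498743057250977), 28.17670440673828) 0.0965
mid 14 ((432.43182373046875, -47.730682373046875), 14.24983024597168) 0.07
```

>>> {"name": "jog_arm", "arguments": {"commands": [-0.01, -0.055, 0.3, 0, 0, 0.1, 85, 0, 0, 0.7, 0, 0, 0, 85, 0, 0, 0.7, 0, 0, 0, 85, 0, 0, 0.35, 0, 0, 0, 85, 0, 0, 0, 0, 0, 0, 85, 0, 0, 0, 0, 0, 0, 60, 0, 0, 0, 0, 0, 0, 60, 0, 0, 0, 0, 0, 0, 60, 0, 0, 0, 0, 0, 0, 60, 0, 0, 0, 0, 0, 0, 60], "newtons": 30}}

```text
t: 16.05
tool_pos: [0.6505, -0.0279, 0.0577]
tool_rot: [-0.002, 3.137, -0.001]
contact_force: [-0.5, -0.9, 6.2]
opening: 0.0641
grip_force: 34.5
```

>>> {"name": "jog_arm", "arguments": {"commands": [0, 0, -0.6, 0, 0, 0, 60, 0, 0, -0.9, 0, 0, 0, 60, 0, 0, -0.9, 0, 0, 0, 60, 0.4, 0.65, 0, 0, 0, 0, 60, 0.4, 0.65, 0, 0, 0, 0, 60, 0.4, 0.65, 0, 0, 0, 0, 60, 0.4, 0.65, 0, 0, 0, 0, 60, 0.4, 0.65, 0, 0, 0, 0, 60, 0.4, 0.65, 0, 0, 0, 0, 60, 0.4, 0.65, 0, 0, 0, 0, 60, 0.4, 0.65, 0, 0, 0, 0, 60, 0, 0, 0, 0, 0, 0, 60, 0, 0, 0, 0, 0, 0, 60]}}

```text
t: 17.68
tool_pos: [0.4561, 0.2838, 0.1986]
tool_rot: [0.003, -3.141, 0.001]
contact_force: [0.0, 0.1, -2.8]
opening: 0.0639
grip_force: 34.9
```

```bash
cat > inhand.py <<'E'
import sys
sys.argv=["x","wrist"]
from cups import *
p,R,yw,o=pose()
def inhand(h,tz): # rim height above TCP
    rz=p[2]-tz+h; s=(abs(z-rz)<.005)&(np.hypot(x-p[0],y-p[1])<.05); v,u=np.nonzero(s)
    P=raypl(np.stack([u,v],-1),K,T,rz)*1000; 
    c,r=cv2.minEnclosingCircle(P[:,:2].astype(np.float32)); print("rim z",np.median(z[s]).round(4),"expect",round(rz,4),c,r,"offset",np.round(np.array(c)/1000-p[:2],4)); return np.array(c)/1000
E
python3 - <<'E'
from inhand import *
c=inhand(.1,.0577); plan([.4548,.2894,.124],90); save("w6.png",im["image"])
E
```

```text
rim z 0.2411 expect 0.241 (450.81915283203125, 282.0182800292969) 49.21522903442383 offset [-0.0057 -0.0014]
t17.7 p [0.4565 0.2834 0.1987] yaw 90.0 tilt [-6.e-04 -8.e-04 -1.e+00] shift [0.03 0.1  1.25] turn 0.01 shift after turn [0.03 0.1  1.25] q6 -1.15 F [ 0.4  1.1 -2.6]
```

View pics/w6.png

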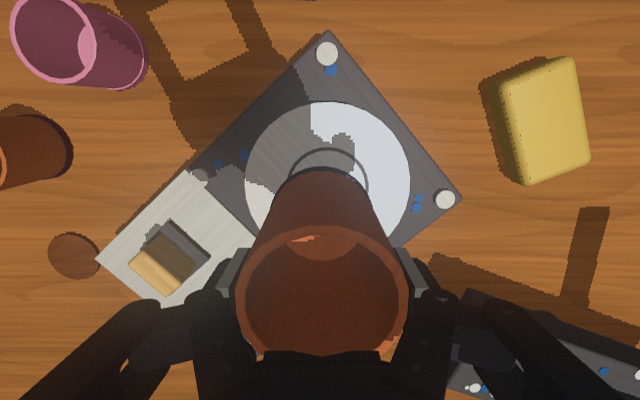

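The tall cup is upright in the hand with its rim front at row 224, and the engraved ring at (328,180) is partly behind it. I measure the rim offset from its front edge.

```bash
cat >> inhand.py <<'E'
def rimoff(h,tz):
    rz=p[2]-tz+h; s=(abs(z-rz)<.004)&(np.hypot(x-p[0],y-p[1])<.05); v,u=np.nonzero(s)
    P=(raypl(np.stack([u,v],-1),K,T,rz)-p)@R*1000
    P=P[P[:,0]>8]; h=cv2.convexHull(P[:,:2].astype(np.float32))[:,0]
    from scipy.optimize import least_squares
    h=h[h[:,0]>10]; f=least_squares(lambda c:np.hypot(h[:,0]-c[0],h[:,1]-c[1])-33,[0,0],loss="soft_l1",f_scale=.5)
    print("rim centre in tool mm",f.x.round(2),"res",np.round(np.abs(f.fun).mean(),2),len(h)); return f.x
E
python3 - <<'E'
from inhand import *
rimoff(.1,.0577)
E
```

```text
rim centre in tool mm [3.27 0.8 ] res 0.21 11
```

>>> {"name": "jog_arm", "arguments": {"commands": [-0.017, 0.093, 0.3, 0, 0, 0, 60, 0, 0, 0.6, 0, 0, 0, 60, 0, 0, 0.25, 0, 0, 0, 60, 0, 0, 0.06, 0, 0, 0, 60, 0, 0, 0, 0, 0, 0, 60, 0, 0, 0, 0, 0, 0, 60]}}

```text
t: 18.52
tool_pos: [0.4584, 0.2902, 0.1281]
tool_rot: [-0.002, 3.139, 0.002]
contact_force: [0.7, -0.3, -1.5]
opening: 0.0641
grip_force: 34.9
```

Run:
```python
from inhand import *
rimoff(.1,.0577); plan([.4575,.289,.1225],90)
```

```text
rim centre in tool mm [3.11 0.81] res 0.22 10
t18.6 p [0.4583 0.2902 0.1281] yaw 90.1 tilt [ 0.0023  0.001  -1.    ] shift [ 0.01 -0.02  0.09] turn 0.01 shift after turn [ 0.01 -0.02  0.09] q6 -1.14 F [ 0.6  0.6 -2.4]
```

>>> {"name": "jog_arm", "arguments": {"commands": [0.01, -0.02, 0.05, 0, 0, 0, 60, 0, 0, 0.035, 0, 0, 0, 60, 0, 0, 0, 0, 0, 0, 60]}}

```text
t: 18.95
tool_pos: [0.4571, 0.2886, 0.1227]
tool_rot: [-0.002, 3.141, -0.0]
contact_force: [-3.0, -1.8, 4.9]
opening: 0.064
grip_force: 35.5
```

Contact is felt, so I release the cup and rise.

>>> {"name": "jog_arm", "arguments": {"commands": [0, 0, -0.005, 0, 0, 0, 85, 0, 0, 0, 0, 0, 0, 85, 0, 0, 0, 0, 0, 0, 85, 0, 0, -0.4, 0, 0, 0, 85, 0, 0, -0.9, 0, 0, 0, 85, 0, 0, -0.9, 0, 0, 0, 85, -0.5, -0.3, 0, 0, 0, 0, 85, -0.5, -0.3, 0, 0, 0, 0, 85, 0, 0, 0, 0, 0, 0, 85, 0, 0, 0, 0, 0, 0, 85]}}

```text
t: 20.2
tool_pos: [0.5164, 0.2528, 0.2534]
tool_rot: [0.002, -3.141, -0.0]
contact_force: [-0.1, 0.1, 0.5]
opening: 0.0848
grip_force: 0.0
```

```bash
cat > chk.py <<'E'
import sys
H=float(sys.argv[1]); sys.argv=["x","wrist"]
from cups import *
cup("cup on wheel",H,.4548,.2894,.06,.065)
s=(abs(z-.065)<.004)&(np.hypot(x-.4548,y-.2894)<.09)&(im["image"].min(-1)>90); v,u=np.nonzero(s); P=raypl(np.stack([u,v],-1),K,T,.065)*1000; h=cv2.convexHull(P[:,:2].astype(np.float32))[:,0]
from scipy.optimize import least_squares
f=least_squares(lambda c:np.hypot(h[:,0]-c[0],h[:,1]-c[1])-75,[455,289],loss="soft_l1",f_scale=.5); print("wheel",f.x)
save("w7_%d.png"%(H*1000),im["image"]); plan([.596,.203,.135])
E
python3 chk.py .1
```

```text
cup on wheel 1894 ((455.71246337890625, 289.558349609375), 32.79648208618164) nan
wheel [454.76935723 289.2385544 ]
t20.2 p [0.5162 0.2529 0.2534] yaw 90.1 tilt [-8.e-04  0.e+00 -1.e+00] shift [-1.33 -0.83  1.97] turn 0 shift after turn [-1.33 -0.83  1.97] q6 -1.25 F [-0.9 -0.6  0.2]
```

View pics/w7_100.png

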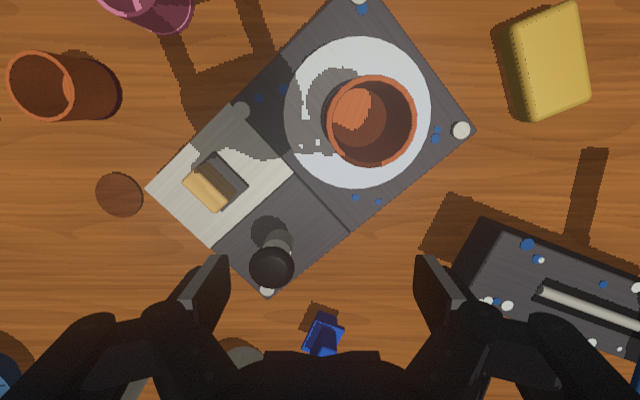

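The cup is on the wheel at (372,120), 1 mm off centre and inside the ring. Next is the plunger at (272,268).

>>> {"name": "jog_arm", "arguments": {"commands": [-0.44, -0.28, 0.2, 0, 0, 0, 0, -0.44, -0.28, 0.4, 0, 0, 0, 0, -0.44, -0.27, 0.4, 0, 0, 0, 0, 0, 0, 0.5, 0, 0, 0, 0, 0, 0, 0.4, 0, 0, 0, 0, 0, 0, 0, 0, 0, 0, 0, 0, 0, 0, 0, 0, 0, 0]}}

```text
t: 21.12
tool_pos: [0.5963, 0.2036, 0.1411]
tool_rot: [-0.003, 3.14, 0.001]
contact_force: [-0.8, 0.8, 0.4]
opening: -0.0001
grip_force: 0.0
```

```bash
python3 -c "
from h import *
plan([.596,.203,.102])"
```

```text
t21.1 p [0.5963 0.2036 0.1411] yaw 90.1 tilt [ 1.6e-03  4.0e-04 -1.0e+00] shift [ 0.01 -0.01  0.65] turn 0 shift after turn [ 0.01 -0.01  0.65] q6 -1.36 F [-0.8  0.8  0.4]
```

>>> {"name": "jog_arm", "arguments": {"commands": [0, 0, 0.2, 0, 0, 0, 0, 0, 0, 0.2, 0, 0, 0, 0, 0, 0, 0.15, 0, 0, 0, 0, 0, 0, 0.1, 0, 0, 0, 0, 0, 0, 0.03, 0, 0, 0, 0, 0, 0, 0, 0, 0, 0, 0]}}

```text
t: 21.88
tool_pos: [0.5971, 0.2033, 0.1017]
tool_rot: [-0.002, 3.14, 0.001]
contact_force: [-3.7, 0.2, 11.7]
opening: -0.0001
grip_force: 6.0
```

>>> {"name": "jog_arm", "arguments": {"commands": [0, 0, 0.04, 0, 0, 0, 0, 0, 0, 0.03, 0, 0, 0, 0, 0, 0, 0, 0, 0, 0, 0, 0, 0, 0, 0, 0, 0, 0]}}

```text
t: 22.38
tool_pos: [0.5973, 0.2034, 0.1015]
tool_rot: [-0.002, 3.14, 0.0]
contact_force: [-13.1, -2.1, 29.8]
opening: -0.0002
grip_force: 14.3
```

The plunger is at its stop: 30 N with no further travel. I release it and go back for the cup.

>>> {"name": "jog_arm", "arguments": {"commands": [0, 0, -0.3, 0, 0, 0, 0, 0, 0, -0.5, 0, 0, 0, 0, 0, 0, -0.8, 0, 0, 0, 85, 0, 0, -0.8, 0, 0, 0, 85, 0.585, 0.36, 0, 0, 0, 0, 85, 0.585, 0.36, 0, 0, 0, 0, 85, 0.585, 0.36, 0, 0, 0, 0, 85, 0.585, 0.36, 0, 0, 0, 0, 85, 0, 0, 0, 0, 0, 0, 85, 0, 0, 0, 0, 0, 0, 85]}}

```text
t: 23.62
tool_pos: [0.4558, 0.2889, 0.2383]
tool_rot: [0.002, -3.141, 0.001]
contact_force: [0.1, 0.6, -0.1]
opening: 0.0855
grip_force: 0.0
```

Run:
```python
from cups import *
cup("tall",.1,.4557,.2896,.05,.065); plan([.457,.2892,.1227],90)
```

```text
tall 1857 ((455.1421203613281, 289.7920837402344), 33.2062873840332) nan
t23.7 p [0.4561 0.2887 0.2384] yaw 90.0 tilt [-3.e-04 -5.e-04 -1.e+00] shift [-0.02  0.01  1.93] turn 0.01 shift after turn [-0.02  0.01  1.93] q6 -1.14 F [ 0.6 -0.1  0.8]
```

>>> {"name": "jog_arm", "arguments": {"commands": [-0.01, 0.01, 0.5, 0, 0, 0, 85, 0, 0, 0.8, 0, 0, 0, 85, 0, 0, 0.6, 0, 0, 0, 85, 0, 0, 0, 0, 0, 0, 85, 0, 0, 0, 0, 0, 0, 85, 0, 0, 0, 0, 0, 0, 60, 0, 0, 0, 0, 0, 0, 60, 0, 0, 0, 0, 0, 0, 60, 0, 0, 0, 0, 0, 0, 60, 0, 0, 0, 0, 0, 0, 60]}}

```text
t: 24.92
tool_pos: [0.4578, 0.29, 0.1274]
tool_rot: [-0.002, 3.137, 0.001]
contact_force: [0.9, -2.0, 6.1]
opening: 0.0638
grip_force: 33.5
```

>>> {"name": "jog_arm", "arguments": {"commands": [0, 0, -0.5, 0, 0, 0, 60, 0, 0, -0.9, 0, 0, 0, 60, 0, 0, -0.2, 0, 0, 0, 60, 0, -0.7, 0, 0, 0, 0, 60, 0, -0.7, 0, 0, 0, 0, 60, 0, -0.7, 0, 0, 0, 0, 60, 0, -0.7, 0, 0, 0, 0, 60, 0, -0.7, 0, 0, 0, 0, 60, 0, -0.7, 0, 0, 0, 0, 60, 0, -0.7, 0, 0, 0, 0, 60, 0, -0.7, 0, 0, 0, 0, 60, -0.14, -0.7, 0, 0, 0, 0, 60, -0.14, -0.7, 0, 0, 0, 0, 60, -0.14, -0.7, 0, 0, 0, 0, 60, -0.14, -0.7, 0, 0, 0, 0, 60, -0.14, -0.7, 0, 0, 0, 0, 60, 0, -0.7, 0, 0, 0, 0, 60, 0, 0, 0, 0, 0, 0, 60, 0, 0, 0, 0, 0, 0, 60]}}

```text
t: 27.3
tool_pos: [0.4984, -0.2974, 0.2193]
tool_rot: [0.002, -3.14, -0.003]
contact_force: [-0.2, 0.1, -2.1]
opening: 0.0641
grip_force: 35.5
```

Run:
```python
from inhand import *
rimoff(.1,.0577); plan([.498,-.406,.0645],90); print(o["opening"],o["grip_force"])
save("w8.png",im["image"])
```

```text
rim centre in tool mm [3.78 0.27] res 0.24 9
t27.4 p [ 0.4985 -0.297   0.2196] yaw 90.1 tilt [-0.0013  0.0016 -1.    ] shift [ 0.01 -1.82  2.58] turn 0.02 shift after turn [ 0.01 -1.82  2.58] q6 -2.24 F [-0.7 -0.1 -2.6]
0.06393344043792751 35.469839605211746
```

View pics/w8.png

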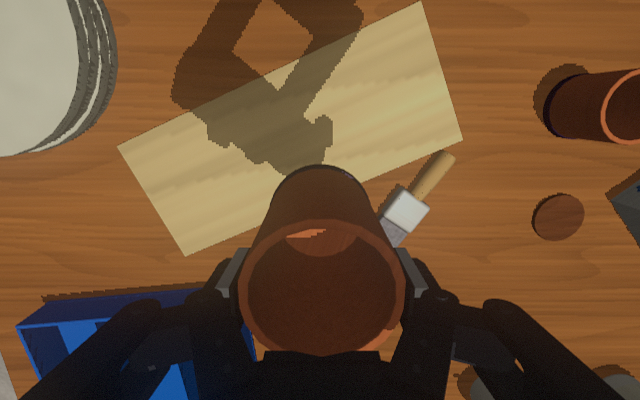

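The tall cup is held over the bench and the board is clear at (290,130). I place it at the far end.

>>> {"name": "jog_arm", "arguments": {"commands": [0, -0.6, 0, 0, 0, 0, 60, 0, -0.6, 0, 0, 0, 0, 60, 0, -0.6, 0.3, 0, 0, 0, 60, 0, 0, 0.6, 0, 0, 0, 60, 0, 0, 0.7, 0, 0, 0, 60, 0, 0, 0.6, 0, 0, 0, 60, 0, 0, 0.22, 0, 0, 0, 60, 0, 0, 0, 0, 0, 0, 60, 0, 0, 0, 0, 0, 0, 60]}}

```text
t: 28.48
tool_pos: [0.5003, -0.407, 0.078]
tool_rot: [-0.003, 3.139, -0.004]
contact_force: [-0.6, 0.3, -2.3]
opening: 0.0639
grip_force: 35.7
```

>>> {"name": "jog_arm", "arguments": {"commands": [0, 0, 0.1, 0, 0, 0, 60, 0, 0, 0.05, 0, 0, 0, 60, 0, 0, 0, 0, 0, 0, 60, 0, 0, 0, 0, 0, 0, 60]}}

```text
t: 28.98
tool_pos: [0.4997, -0.4069, 0.0684]
tool_rot: [-0.002, 3.14, -0.002]
contact_force: [-1.2, 0.3, 5.0]
opening: 0.064
grip_force: 35.6
```

>>> {"name": "jog_arm", "arguments": {"commands": [0, 0, 0, 0, 0, 0, 85, 0, 0, 0, 0, 0, 0, 85, 0, 0, 0, 0, 0, 0, 85, 0, 0, -0.5, 0, 0, 0, 85, 0, 0, -0.9, 0, 0, 0, 85, 0, 0, -0.9, 0, 0, 0, 85, 0.16, 0.8, -0.1, 0, 0, 0, 85, 0.16, 0.8, -0.1, 0, 0, 0, 85, 0.16, 0.8, -0.1, 0, 0, 0, 85, 0.16, 0.8, -0.1, 0, 0, 0, 85, 0.16, 0.8, -0.1, 0, 0, 0, 85, 0.16, 0.8, 0, 0, 0, 0, 85, 0.16, 0.8, 0, 0, 0, 0, 85, 0, 0, 0, 0, 0, 0, 85, 0, 0, 0, 0, 0, 0, 85]}}

```text
t: 30.85
tool_pos: [0.4315, -0.0704, 0.2347]
tool_rot: [-0.003, 3.141, -0.001]
contact_force: [-0.3, -0.8, -0.6]
opening: 0.0851
grip_force: 0.0
```

Run:
```python
from cups import *
for d in nets.silhouettes("wrist","cup_mid"):
    w=W[d["mask"]]; print(round(d["p"],2),d["bbox"],np.nanmedian(w,0).round(3),np.nanmax(w[:,2]).round(3),im["image"][d["mask"]].mean(0).round())
cup("mid",.075,.425,-.019,.08); plan([.425,-.019,.035],90); save("w9.png",im["image"])
```

```text
0.91 [612.2, 0.0, 638.8, 39.4] [0.27  0.242 0.012] 0.029 [ 7. 22. 51.]
0.81 [425.3, 35.7, 525.0, 112.7] [0.332 0.088 0.045] 0.078 [107.  64.  73.]
0.72 [340.5, 133.3, 407.3, 208.0] [ 0.43  -0.014  0.034] 0.078 [112.  62.  34.]
mid 1017 ((426.3112487792969, -17.198305130004883), 33.21181106567383) nan
t30.9 p [ 0.4316 -0.0711  0.2346] yaw 90.0 tilt [-1.e-04 -2.e-04 -1.e+00] shift [0.11 0.87 3.33] turn -0.0 shift after turn [0.11 0.87 3.33] q6 -1.9 F [ 0.5 -0.6 -0.9]
```

View pics/w9.png

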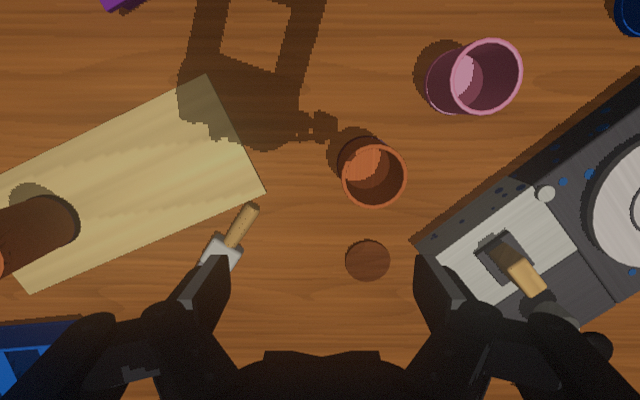

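The clay mid cup is at (372,172), the pink look-alike at (475,75), and the tall cup stands on the board at (40,235). The clay one fits, so I grasp it.

>>> {"name": "jog_arm", "arguments": {"commands": [0.08, 0.45, 0.3, 0, 0, 0, 85, 0, 0.45, 0.6, 0, 0, 0, 85, 0, 0, 0.3, 0, 0, 0, 85, 0, 0, 0, 0, 0, 0, 85, 0, 0, 0, 0, 0, 0, 85]}}

```text
t: 31.58
tool_pos: [0.4274, -0.0174, 0.1639]
tool_rot: [0.0, 3.14, -0.001]
contact_force: [-0.2, -0.9, 0.0]
opening: 0.0847
grip_force: 0.0
```

Run:
```python
from cups import *
cup("mid",.075,.426,-.017,.05); plan([.427,-.017,.037],90)
```

```text
mid 1646 ((426.13458251953125, -17.157373428344727), 33.184410095214844) nan
t31.6 p [ 0.4276 -0.0173  0.1642] yaw 90.0 tilt [ 2.4e-03 -7.0e-04 -1.0e+00] shift [0.02 0.01 2.12] turn -0.0 shift after turn [0.02 0.01 2.12] q6 -1.79 F [-1.   0.6  0.1]
```

>>> {"name": "jog_arm", "arguments": {"commands": [0.01, 0, 0.7, 0, 0, 0, 85, 0, 0, 0.8, 0, 0, 0, 85, 0, 0, 0.58, 0, 0, 0, 85, 0, 0, 0, 0, 0, 0, 85, 0, 0, 0, 0, 0, 0, 85, 0, 0, 0, 0, 0, 0, 60, 0, 0, 0, 0, 0, 0, 60, 0, 0, 0, 0, 0, 0, 60, 0, 0, 0, 0, 0, 0, 60, 0, 0, 0, 0, 0, 0, 60]}}

```text
t: 32.88
tool_pos: [0.4281, -0.017, 0.0408]
tool_rot: [-0.002, 3.137, -0.003]
contact_force: [-1.4, -1.6, 6.1]
opening: 0.0662
grip_force: 33.0
```

>>> {"name": "jog_arm", "arguments": {"commands": [0, 0, -0.6, 0, 0, 0, 60, 0, 0, -0.9, 0, 0, 0, 60, 0, 0, -0.9, 0, 0, 0, 60, -0.06, 0.65, 0, 0, 0, 0, 60, -0.06, 0.65, 0, 0, 0, 0, 60, -0.06, 0.65, 0, 0, 0, 0, 60, -0.06, 0.65, 0, 0, 0, 0, 60, -0.06, 0.65, 0, 0, 0, 0, 60, -0.06, 0.65, 0, 0, 0, 0, 60, -0.06, 0.65, 0, 0, 0, 0, 60, -0.06, 0.55, 0, 0, 0, 0, 60, 0, 0, 0, 0, 0, 0, 60, 0, 0, 0, 0, 0, 0, 60, 0, 0, 0, 0, 0, 0, 60]}}

```text
t: 34.62
tool_pos: [0.4544, 0.2889, 0.1819]
tool_rot: [-0.0, 3.141, -0.0]
contact_force: [0.1, 0.6, -2.8]
opening: 0.0663
grip_force: 35.8
```

Run:
```python
from inhand import *
rimoff(.075,.0408); plan([.4562,.289,.1065],90)
```

```text
rim centre in tool mm [2.94 0.54] res 0.1 13
t34.7 p [0.4544 0.2889 0.1819] yaw 90.0 tilt [ 1.e-04 -1.e-04 -1.e+00] shift [-0.03  0.    1.26] turn 0.0 shift after turn [-0.03  0.    1.26] q6 -1.14 F [-0.1 -0.4 -2.8]
```

>>> {"name": "jog_arm", "arguments": {"commands": [-0.033, 0.005, 0.4, 0, 0, 0, 60, 0, 0, 0.5, 0, 0, 0, 60, 0, 0, 0.25, 0, 0, 0, 60, 0, 0, 0.06, 0, 0, 0, 60, 0, 0, 0, 0, 0, 0, 60, 0, 0, 0, 0, 0, 0, 60]}}

```text
t: 35.42
tool_pos: [0.4572, 0.2904, 0.1106]
tool_rot: [-0.002, 3.139, 0.002]
contact_force: [0.3, -0.3, -2.2]
opening: 0.0661
grip_force: 35.8
```

```bash
python3 -c "
from h import *
plan([.4564,.289,.1055],90)"
```

```text
t35.4 p [0.4572 0.2904 0.1106] yaw 90.1 tilt [ 0.0022  0.001  -1.    ] shift [ 0.01 -0.02  0.09] turn 0.01 shift after turn [ 0.01 -0.02  0.09] q6 -1.14 F [ 0.3 -0.3 -2.2]
```

>>> {"name": "jog_arm", "arguments": {"commands": [0.01, -0.018, 0.05, 0, 0, 0, 60, 0, 0, 0.035, 0, 0, 0, 60, 0, 0, 0, 0, 0, 0, 60]}}

```text
t: 35.8
tool_pos: [0.4561, 0.2892, 0.1059]
tool_rot: [-0.002, 3.141, -0.0]
contact_force: [-3.7, -0.7, 4.6]
opening: 0.0664
grip_force: 36.4
```

>>> {"name": "jog_arm", "arguments": {"commands": [0, 0, 0, 0, 0, 0, 85, 0, 0, 0, 0, 0, 0, 85, 0, 0, 0, 0, 0, 0, 85, 0, 0, -0.4, 0, 0, 0, 85, 0, 0, -0.9, 0, 0, 0, 85, 0, 0, -0.9, 0, 0, 0, 85, -0.5, -0.3, -0.2, 0, 0, 0, 85, -0.5, -0.3, 0, 0, 0, 0, 85, 0, 0, 0, 0, 0, 0, 85, 0, 0, 0, 0, 0, 0, 85]}}

```text
t: 37.05
tool_pos: [0.5153, 0.2531, 0.2476]
tool_rot: [0.002, -3.14, 0.0]
contact_force: [0.7, -0.2, 0.0]
opening: 0.0848
grip_force: 0.0
```

```bash
python3 chk.py .075
```

```text
cup on wheel 1626 ((454.8614807128906, 290.5213317871094), 32.87300491333008) nan
wheel [454.65700195 289.34171263]
t37.1 p [0.5151 0.2533 0.2476] yaw 90.1 tilt [-1.1e-03 -1.0e-04 -1.0e+00] shift [-1.35 -0.84  1.87] turn 0 shift after turn [-1.35 -0.84  1.87] q6 -1.25 F [0.5 0.3 1. ]
```

The mid cup is 1.2 mm off centre, inside the 3 mm ring margin. I press the plunger.

>>> {"name": "jog_arm", "arguments": {"commands": [-0.45, -0.28, 0.2, 0, 0, 0, 0, -0.45, -0.28, 0.4, 0, 0, 0, 0, -0.45, -0.28, 0.4, 0, 0, 0, 0, 0, 0, 0.5, 0, 0, 0, 0, 0, 0, 0.3, 0, 0, 0, 0, 0, 0, 0, 0, 0, 0, 0, 0, 0, 0, 0, 0, 0, 0]}}

```text
t: 37.98
tool_pos: [0.5972, 0.2034, 0.1415]
tool_rot: [-0.003, 3.14, 0.001]
contact_force: [0.1, -0.3, 0.8]
opening: -0.0001
grip_force: 0.0
```

>>> {"name": "jog_arm", "arguments": {"commands": [0, 0, 0.2, 0, 0, 0, 0, 0, 0, 0.2, 0, 0, 0, 0, 0, 0, 0.15, 0, 0, 0, 0, 0, 0, 0.1, 0, 0, 0, 0, 0, 0, 0.05, 0, 0, 0, 0, 0, 0, 0, 0, 0, 0, 0]}}

```text
t: 38.72
tool_pos: [0.5978, 0.2032, 0.1017]
tool_rot: [-0.002, 3.14, 0.001]
contact_force: [-6.7, -1.2, 15.0]
opening: -0.0001
grip_force: 8.0
```

>>> {"name": "jog_arm", "arguments": {"commands": [0, 0, 0.03, 0, 0, 0, 0, 0, 0, 0.02, 0, 0, 0, 0, 0, 0, 0, 0, 0, 0, 0, 0, 0, 0, 0, 0, 0, 0]}}

```text
t: 39.22
tool_pos: [0.5979, 0.2032, 0.1015]
tool_rot: [-0.002, 3.14, 0.0]
contact_force: [-13.4, -3.3, 27.3]
opening: 0.0002
grip_force: 13.9
```

>>> {"name": "jog_arm", "arguments": {"commands": [0, 0, -0.3, 0, 0, 0, 0, 0, 0, -0.5, 0, 0, 0, 0, 0, 0, -0.8, 0, 0, 0, 85, 0, 0, -0.8, 0, 0, 0, 85, 0.59, 0.36, 0, 0, 0, 0, 85, 0.59, 0.36, 0, 0, 0, 0, 85, 0.59, 0.36, 0, 0, 0, 0, 85, 0.59, 0.36, 0, 0, 0, 0, 85, 0, 0, 0, 0, 0, 0, 85, 0, 0, 0, 0, 0, 0, 85]}}

```text
t: 40.48
tool_pos: [0.4553, 0.2887, 0.2386]
tool_rot: [0.002, -3.141, 0.001]
contact_force: [0.3, -0.6, 1.2]
opening: 0.0848
grip_force: 0.0
```

Run:
```python
from cups import *
cup("mid",.075,.455,.290,.05,.065); plan([.4562,.2895,.1058],90)
```

```text
mid 1508 ((454.43939208984375, 290.6697692871094), 33.11278533935547) nan
t40.5 p [0.4557 0.2885 0.2387] yaw 90.0 tilt [-3.e-04 -5.e-04 -1.e+00] shift [-0.01  0.02  2.21] turn 0.01 shift after turn [-0.01  0.02  2.21] q6 -1.14 F [-0.1 -0.3  0.4]
```

>>> {"name": "jog_arm", "arguments": {"commands": [-0.01, 0.02, 0.6, 0, 0, 0, 85, 0, 0, 0.9, 0, 0, 0, 85, 0, 0, 0.67, 0, 0, 0, 85, 0, 0, 0, 0, 0, 0, 85, 0, 0, 0, 0, 0, 0, 85, 0, 0, 0, 0, 0, 0, 60, 0, 0, 0, 0, 0, 0, 60, 0, 0, 0, 0, 0, 0, 60, 0, 0, 0, 0, 0, 0, 60, 0, 0, 0, 0, 0, 0, 60]}}

```text
t: 41.78
tool_pos: [0.4579, 0.2908, 0.1122]
tool_rot: [-0.002, 3.136, 0.002]
contact_force: [-0.2, -1.8, 5.4]
opening: 0.066
grip_force: 34.4
```

>>> {"name": "jog_arm", "arguments": {"commands": [0, 0, -0.5, 0, 0, 0, 60, 0, 0, -0.9, 0, 0, 0, 60, 0, 0, -0.3, 0, 0, 0, 60, 0, -0.7, 0, 0, 0, 0, 60, 0, -0.7, 0, 0, 0, 0, 60, 0, -0.7, 0, 0, 0, 0, 60, 0, -0.7, 0, 0, 0, 0, 60, 0, -0.7, 0, 0, 0, 0, 60, 0, -0.7, 0, 0, 0, 0, 60, 0, -0.7, 0, 0, 0, 0, 60, 0, -0.7, 0, 0, 0, 0, 60, 0.1, -0.7, 0, 0, 0, 0, 60, 0.1, -0.7, 0, 0, 0, 0, 60, 0.1, -0.7, 0, 0, 0, 0, 60, 0, -0.7, 0, 0, 0, 0, 60, 0, -0.7, 0, 0, 0, 0, 60, 0, 0, 0, 0, 0, 0, 60, 0, 0, 0, 0, 0, 0, 60]}}

```text
t: 44.02
tool_pos: [0.438, -0.2552, 0.2098]
tool_rot: [0.002, -3.14, -0.003]
contact_force: [0.2, -0.6, -2.4]
opening: 0.0658
grip_force: 35.6
```

Run:
```python
from inhand import *
print(o["opening"],o["grip_force"]); cup("tall on board",.1,.498,-.406,.06,.006); plan([.439,-.269,.052],90)
s=(abs(z-.006)<.003)&(abs(y+.269)<.02); print("board x range at y=-.27",np.nanmin(x[s]),np.nanmax(x[s]))
```

```text
0.06602314928126228 35.590884536504745
tall on board 1596 ((496.35211181640625, -405.0034484863281), 34.66953659057617) nan
t44.1 p [ 0.4381 -0.2548  0.21  ] yaw 90.1 tilt [-0.001   0.0013 -1.    ] shift [-0.02 -0.24  2.63] turn 0.02 shift after turn [-0.02 -0.24  2.63] q6 -2.25 F [ 0.2 -0.7 -1.9]
board x range at y=-.27 0.32927120101043994 0.43914967562415186
```

>>> {"name": "jog_arm", "arguments": {"commands": [0, -0.24, 0.6, 0, 0, 0, 60, 0, 0, 0.8, 0, 0, 0, 60, 0, 0, 0.6, 0, 0, 0, 60, 0, 0, 0.4, 0, 0, 0, 60, 0, 0, 0.1, 0, 0, 0, 60, 0, 0, 0, 0, 0, 0, 60, 0, 0, 0, 0, 0, 0, 60]}}

```text
t: 44.95
tool_pos: [0.4395, -0.2707, 0.0626]
tool_rot: [-0.003, 3.139, -0.003]
contact_force: [0.0, -0.4, -2.5]
opening: 0.066
grip_force: 35.6
```

>>> {"name": "jog_arm", "arguments": {"commands": [0, 0, 0.1, 0, 0, 0, 60, 0, 0, 0.05, 0, 0, 0, 60, 0, 0, 0, 0, 0, 0, 60, 0, 0, 0, 0, 0, 0, 60]}}

```text
t: 45.45
tool_pos: [0.4387, -0.2706, 0.0533]
tool_rot: [0.002, -3.142, 0.0]
contact_force: [-3.1, 2.3, 5.1]
opening: 0.0661
grip_force: 36.3
```

>>> {"name": "jog_arm", "arguments": {"commands": [0, 0, 0, 0, 0, 0, 85, 0, 0, 0, 0, 0, 0, 85, 0, 0, 0, 0, 0, 0, 85, 0, 0, -0.5, 0, 0, 0, 85, 0, 0, -0.9, 0, 0, 0, 85, 0, 0, -0.9, 0, 0, 0, 85, 0, 0.6, -0.5, 0, 0, 0, 85, 0, 0.8, -0.3, 0, 0, 0, 85, 0, 0.8, 0, 0, 0, 0, 85, 0, 0.8, 0, 0, 0, 0, 85, 0, 0.8, 0, 0, 0, 0, 85, 0, 0.8, 0, 0, 0, 0, 85, 0, 0.8, 0, 0, 0, 0, 85, 0, 0.8, 0, 0, 0, 0, 85, 0, 0.8, 0, 0, 0, 0, 85, 0, 0.8, 0, 0, 0, 0, 85, 0, 0.8, 0, 0, 0, 0, 85, 0, 0, 0, 0, 0, 0, 85, 0, 0, 0, 0, 0, 0, 85]}}

```text
t: 47.82
tool_pos: [0.4377, 0.2456, 0.2377]
tool_rot: [0.002, -3.141, 0.001]
contact_force: [-0.4, 0.4, -0.3]
opening: 0.085
grip_force: 0.0
```

Run:
```python
from h import *
out=[]
for c in("top","side"):
    im=eyes.get_image(c); out.append(im["image"]); W=world(im)
    for n in("cup_tall","cup_mid","cup_low","stamp_block","plunger"):
        for d in nets.silhouettes(c,n):
            w=W[d["mask"]]; print(c,n,round(d["p"],2),np.round(d["bbox"]),np.nanmedian(w,0).round(3),"zmax",np.nanpercentile(w[:,2],97).round(3),im["image"][d["mask"]].mean(0).round())
save("end.png",np.vstack([out[0][40:340],out[1][80:400]]),.95); plan([.4,.2,.3])
```

```text
top cup_tall 0.96 [443. 194. 472. 216.] [ 0.497 -0.415  0.057] zmax 0.108 [134.  79.  48.]
top cup_mid 0.78 [283. 243. 305. 270.] [0.333 0.079 0.012] zmax 0.078 [170. 109. 123.]
top cup_mid 0.67 [230. 273. 243. 296.] [0.258 0.242 0.036] zmax 0.078 [ 41.  69. 122.]
top cup_mid 0.62 [396. 212. 423. 236.] [ 0.436 -0.276  0.022] zmax 0.083 [171.  96.  55.]
top stamp_block 0.87 [399. 284. 417. 303.] [ 0.244 -0.259  0.054] zmax 0.079 [143.  75. 157.]
top stamp_block 0.82 [228. 111. 245. 128.] [0.747 0.25  0.064] zmax 0.079 [ 54.  90. 155.]
top stamp_block 0.78 [261. 184. 283. 204.] [0.521 0.135 0.061] zmax 0.1 [170. 150. 115.]
top stamp_block 0.5 [196. 142. 304. 256.] [0.524 0.202 0.051] zmax 0.119 [154. 152. 150.]
top plunger 0.53 [241. 156. 257. 175.] [0.597 0.201 0.12 ] zmax 0.125 [66. 64. 62.]
top plunger 0.15 [442. 195. 472. 215.] [ 0.497 -0.415  0.057] zmax 0.108 [135.  80.  48.]
side cup_tall 0.66 [338. 274. 382. 344.] [ 0.492 -0.431  0.071] zmax 0.105 [157. 102.  73.]
side cup_tall 0.24 [254. 264. 422. 384.] [ 0.466 -0.402  0.005] zmax 0.007 [235. 221. 168.]
side cup_mid 0.91 [296. 252. 328. 304.] [ 0.434 -0.293  0.053] zmax 0.08 [162. 105.  75.]
side cup_mid 0.74 [237. 187. 262. 224.] [0.333 0.053 0.047] zmax 0.074 [181. 109. 117.]
side cup_mid 0.73 [202. 160. 225. 191.] [0.253 0.246 0.045] zmax 0.073 [ 83.  84. 130.]
side stamp_block 0.84 [198. 269. 233. 312.] [ 0.241 -0.28   0.04 ] zmax 0.076 [125.  73. 126.]
side stamp_block 0.83 [369. 149. 382. 174.] [0.75  0.242 0.039] zmax 0.074 [ 88.  92. 146.]
side stamp_block 0.65 [304. 164. 327. 186.] [0.521 0.124 0.072] zmax 0.097 [157. 133. 104.]
side plunger 0.49 [325. 144. 339. 161.] [0.595 0.193 0.116] zmax 0.121 [100.  87.  81.]
t48.4 p [0.4379 0.2456 0.2379] yaw 90.1 tilt [ 0.  0. -1.] shift [ 0.63 -0.76 -1.03] turn 0 shift after turn [ 0.63 -0.76 -1.03] q6 -1.21 F [0.6 0.5 0.1]
```

View pics/end.png

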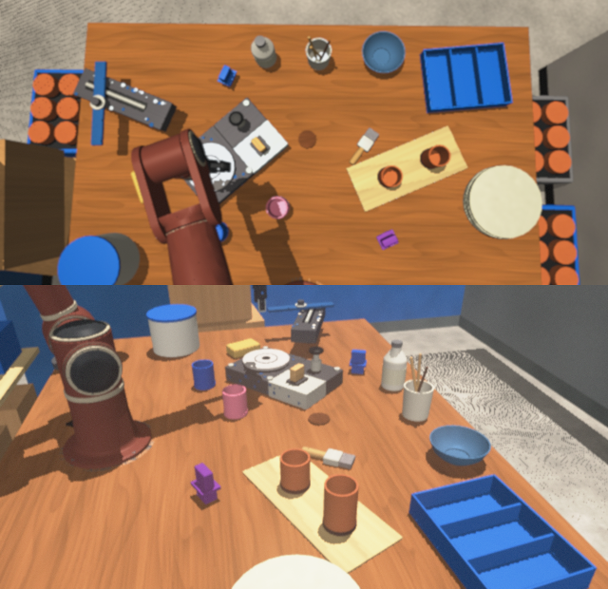

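Both clay cups stand upright on the board at (390,177) and (436,157) in the top view, clear of each other. The block is home, the plunger is up at 0.121 m, and no low cup shows in either view. I hand the job in.

```bash
python3 -c "
from station import job
print(job.finish_job())"
```

```text
the job is handed in; nothing more can be done
None
```

I handed the job in at about 48 s: the stamp block is fully home, the tall and then the mid cup were stamped and stand upright and apart on the ware board, the plunger is back up, and no low cup was on the bench.

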